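Roll a spawn jar from the carrying tray into the jar roller

TASK

A full spawn jar lies loose on its side on the carrying tray, which is open at both ends and leans on its rubber-bushed bar towards the side where the jar lies. Lift the tray by the bar, carry it to the jar roller and, with one open end at the roller's front ledge, keep the jar lying still at about the middle of the raised tray for three seconds; then roll it gently off that end so that it comes to rest between the two rollers. Never touch the jar, let it drop or disturb the things standing about; finish by setting the empty tray flat on the bench and letting go.

Things in the scene. Friction and masses are not known exactly. Their poses are not given: they have to be found in the camera images.
- tray: Carrying tray of folded stainless sheet, 0.34 kg (centre of mass at z = 19 mm), flat on the bench. Origin: centre of its underside; x along its length (the way the jar rolls), y its width, z up. Deck x -150 to +150 mm, 2 mm thick, both x ends open. Side flanges up to z = 24 mm, inner faces y = +-68.5, outer +-70.5 mm. Uprights 40 mm wide at x = 0, y = +-72 mm carry the bar.
- tray_bar (a point): Middle of the black carrying bar, tray x = 0, y = 0, z = 135 mm. Bar: along the tray's y, 14 mm thick along x (fingers close along x), 30 mm tall, 136 mm long, 0.06 kg. Its rubber bushes let it turn about its length against 5 N m/rad, so the lifted tray leans to the jar's side: 0.76 rad per m of jar offset with the bar upright; turning the bar by b tilts the deck by 0.87 b. The jar passes below.
- tray_end (a point): Middle of the tray's open +x end: tray x = 150, y = 0, z = 2 mm (top of the deck). At the start this end points towards the roller within about 0.5 rad. The -x end is alike.
- jar: Glass jar full of solid grain, lying across the tray (6 mm play to each flange), at rest 45 to 70 mm from the middle towards the -x end. Cylinder 84 mm across, 125 mm long; 0.45 kg spread evenly. It gains 2/3 g (6.5 m/s2) per rad of deck tilt and lags by 2/3 of the deck's own acceleration; a slope of 0.012 rad starts it. Origin: its centre; y is its axis, it turns about y as it rolls.
- roller: Grey jar roller, fixed, switched off. Origin: underside, midway between the rollers; x is the way a jar is rolled in, y along the rollers, z up. Two rubber rollers, locked, 25 mm across, 164 mm long, axes at x = +-18, z = 57.5 mm (tops at 70). Bearing plates at their ends, inner faces y = +-82 mm, x -26 to 48, up to z = 100. Motor housing behind, face x = 48, 140 mm tall.
- roller_seat (a point): Where the centre of the jar lies when it rests between the two rollers: roller x = 0, y = 0, z = 108.9 mm.
- roller_ledge (a point): Middle of the rear edge of the roller's flat front ledge, at roller x = -32, y = 0, z = 70.5 mm. The ledge runs from there 55 mm forward to x = -87 mm and is 200 mm wide (y +-100). A tray's end may rest on it or hover over it, and may reach on above the first roller up to x = -20 mm.
- dishes_low: Two stacked clear dishes, 92 mm across, 30 mm high, standing between tray and roller; origin: centre of the underside. Leave alone; the tray can be carried over them.
- dishes_tall: Four stacked clear dishes, 92 mm across, 60 mm high, at the far side; origin: underside. Leave alone.
- spray_bottle: White spray bottle with a yellow head, 76 mm across, 216 mm high, at the far side; origin: underside. Leave alone.
- jar_standing_a: A jar like the one on the tray, standing upright at the far side, 84 mm across, 124 mm high; origin: underside. Leave alone.
- jar_standing_b: Another upright jar, the same as jar_standing_a. Leave alone.
- lid_spare: Spare aluminium lid, 84 mm across, 14 mm high, lying near the robot; origin: underside. Leave alone.
Mind the look-alikes: they are no part of the job. What is shaped like the jar but green, turquoise or yellow is not meant.

How it is judged (in metres and radians):
On the way, in this order (a step that is already met when the one before it is completed fails the run):
1. The tray is lifted off the bench with the jar lying on it (height (world z) of tray above 0.03 m and contact force between jar and tray above 0.5 N and x of jar in the frame of tray between -0.145 and 0.145 m), for 0.2 s.
2. The tray is held with one end at the roller's ledge (tray's middle within 0.27 m of the ledge's rear edge) and the jar lies still within 30 mm of the tray's middle for 3 s (horizontal distance between tray and roller_ledge below 0.27 m and height (world z) of tray above 0.04 m and contact force between jar and tray above 0.5 N and linear speed of jar below 0.08 m/s and x of jar in the frame of tray between -0.03 and 0.03 m), for 3 s.
3. The jar lies between the two rollers (x of jar in the frame of roller between -0.012 and 0.012 m and y of jar in the frame of roller between -0.025 and 0.025 m and z of jar in the frame of roller between 0.098 and 0.116 m and linear speed of jar below 0.05 m/s), for 0.5 s.
At the end, for the whole second after the job is handed in: The jar rests between the two rollers (centre within 12 mm of midway across them, within 25 mm along them), no longer touching the tray; the tray lies flat on the bench (underside within 10 mm of it, tilt below 0.06 rad); everything is at rest and released (x of jar in the frame of roller between -0.012 and 0.012 m and y of jar in the frame of roller between -0.025 and 0.025 m and z of jar in the frame of roller between 0.098 and 0.116 m and linear speed of each of jar, tray below 0.03 m/s and contact force between jar and tray below 0.1 N and height (world z) of tray below 0.01 m and angle between tray's own z axis and vertical below 0.06 rad).
It fails at once if The jar falls off onto the bench (height (world z) of jar below 0.06 m and (x of jar in the frame of tray above 0.155 m or x of jar in the frame of tray below -0.155 m or z of jar in the frame of tray below 0.03 m or z of jar in the frame of tray above 0.06 m)).
It fails at once if The robot touches the jar (contact force between any of the fingers, the arm and jar above 0.5 N).
It fails at once if The jar moves faster than 0.4 m/s: thrown about or slammed into the roller (linear speed of jar above 0.4 m/s).
It fails at once if One of the things standing about is moved by more than 20 mm (distance of any of dishes_low, dishes_tall, spray_bottle, jar_standing_a, jar_standing_b, lid_spare from where it was at the start of the episode above 0.02 m).
It also fails if it takes over 72 s, if anything falls off the work surface, if the arm or the gripper's body presses on something with over 40 N, if the wrist force passes 120 N, or if a joint passes its speed limit or range.

ROBOT

A 6-joint arm with a two-finger parallel gripper is mounted at the origin on the work surface. World frame = base frame: x ahead of the robot, y to its left, z up, the work surface at z = 0. Lengths are in mm, angles in degrees, forces in N, time in s.
With the tool pointing down it reaches from about 300 to 850 mm from the base axis. Payload 4.2 kg.
Tool frame: the origin (TCP) lies midway between the tips of the shut fingers; the grasp point (between the pads) lies 19 mm behind it; z points along the fingers, y is the line along which they close (so a half turn about z gives the same grasp; the last joint's range is limited). The gripper opens to 91 mm and grips with 3 to 60 N. Pads are 32 mm wide; open, the fingers measure 118 mm over their backs; the gripper's body (76 mm by 178 mm) begins 60 mm behind the grasp point.
Start: joints at [-67.494, 18.312, 89.639, -0, 72.044, -1.146], TCP at [230.681, -526.716, 213.976] pointing down, gripper open.
Joint ranges: [-177.97, 177.97], [-48.28, 115.42], [12.27, 149.76], [-77.06, 257.06], [2.81, 150.46], [-146.56, 146.56]. Speed limits (degrees/s): [147.25, 147.25, 180, 180, 180, 180].

INTERFACE

Orientations are given as [roll, pitch, yaw] about the fixed x, y, z axes, in that order (R = Rz(yaw) Ry(pitch) Rx(roll)).
In Python, from workcell import state, grab_frame, camera_model, workorder gives the robot as it stands.
- The arm moves only by the tool carry_out, never from a script. Its argument "commands" is a list of rows, each a list of 7 numbers: the turn, a rotation vector about the tool's x, y, z in degrees, then the shift along the tool's x, y, z in mm, then the opening, from -1 (shut) to 1 (fully open). In form: [[ax, ay, az, dx, dy, dz, hand], ...]. A call has 1 to 20 rows; each row is the pose to reach, as a shift and turn from the pose commanded when the call began, along the tool's axes at that moment; what a row does not reach only later rows make up. A row lasts 1/10 s, in which the tool goes at most 50 mm and 8.59 degrees, less where a joint would pass 70% of its speed; a pose out of reach is approached as far as the arm can. A call with a gripper value outside its range is refused whole. The fingers move at their own pace and stop on an object; "force" is the grip in N (left out, the last holds). Time passes only in rows, so rows that repeat a pose let the fingers close. It gives the time, the measured TCP pose, the force, the opening and the grip force at its end, in the units of the state.
- state(): the state, without advancing time (a new reading comes with each control period).
- grab_frame(name): name is "side" or "top"; returns the picture (400x640x3 uint8, red, green, blue); there is no depth.
- camera_model(name): a dict with "fx", "fy", "cx", "cy" (pixels), "origin" and "rotation" of the camera in the world. Camera axes: x right, y up, looking along -z (the intrinsics and any distortion apply to the point x, -y, -z); pixel columns grow to the right and rows downward; lengths in mm; the calibration is good to about 2 mm. A picture is of the moment at which its call begins. camera_model takes no time and is no camera call.
- workorder.job_done(): hands the job in; it is judged then, once.
The state is a dict: "time_s": time; "qpos": joint angles; "qvel": joint speeds; "effort": joint torques, N m; "ee_pos": TCP position; "ee_rot": TCP orientation; "force": force on the tool from outside, world axes, zero at the start; "torque": the same for the moment, N m; "gripper_width": finger opening in mm; "gripper_force": force on a finger pad.
Only numpy, scipy, OpenCV 4.12 (cv2) and the standard library are available. Lean on these libraries where they do the work, as an engineer would, in place of code of your own. Each camera call takes 0.05 s, during which the arm holds its last target. There are 200 camera calls.

## Working session

There is one attempt and no reset: what is moved stays moved. The work goes in short steps, Python scripts to look and compute and a tool call to move; the robot and the scene stay as the last step left them, time stands still between calls to the robot, and variables do not carry over. Pictures are saved under pics/ and viewed, at most 13 in all, crops included, and the job is handed in when it is done.

Besides the shell and the picture viewer there is one more tool, called after "Emit:" as name(argument=value, ...) on one line, values as JSON. carry_out: Moves the arm, as the interface text tells. Its arguments: {"type":"object","properties":{"commands":{"type":"array"},"force":{"type":"number"}},"required":["commands"]}

```bash
mkdir -p pics; python3 - <<'E'
from workcell import state, grab_frame, camera_model
import cv2
for n in("side","top"):
    f=grab_frame(n); cv2.imwrite(f"pics/{n}0.png",f[:,:,::-1]); print(n,camera_model(n))
s=state(); print(s)
E
ls
```

```text
side {'fx': 452.088258595036, 'fy': 452.088258595036, 'cx': 313.73185477807647, 'cy': 206.44840539909995, 'origin': array([ -23.12935508,  677.51282929, 1029.99802185]), 'rotation': array([  41.0021027 ,   -0.82246551, -140.11214837])}
top {'fx': 373.6595139665986, 'fy': 373.6595139665986, 'cx': 324.1562097146744, 'cy': 202.45317382229894, 'origin': array([ 393.15729781,   33.61933735, 1120.23172358]), 'rotation': array([  6.39809803,   0.32664579, -89.62783615])}
{'time_s': 0.1, 'qpos': array([-6.74937062e+01,  1.83470485e+01,  8.96981373e+01, -3.01235372e-03,
        7.20444680e+01, -1.14587809e+00]), 'qvel': array([-0.06724722, -0.10471888, -0.25825499,  0.0640114 , -0.04918741,
        0.03280066]), 'effort': array([-1.92210546e-04, -4.13334775e+01, -2.32508790e+01,  7.28944922e-02,
        4.21377621e-02, -6.18842432e-05]), 'ee_pos': array([ 230.49540368, -526.29316185,  213.22234242]), 'ee_rot': array([-1.79910307e+02,  1.07071225e-03,  2.36531036e+01]), 'force': array([ 0.31909054,  0.69986002, -0.6136382 ]), 'torque': array([-0.01944081, -0.01002454,  0.03066419]), 'gripper_force': 0.0, 'gripper_width': 91.23075357402936}
pics
```

View pics/side0.png

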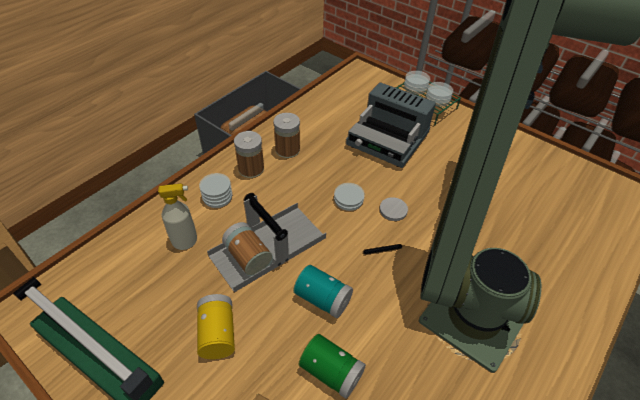

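View pics/top0.png

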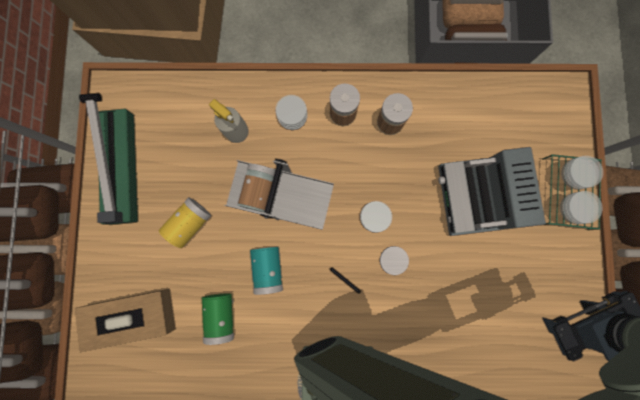

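The side view shows the tray around (267,245) with the jar on its left and the bar from (250,198) to (285,235). The roller is near (390,125). In the top view the tray is at (280,193), the bar runs (281,160)–(268,215), the low dishes are at (376,217) and the roller is at (490,192). I'll enlarge the crops to read off the features.

```bash
cat > h.py <<'E'
import numpy as np, cv2
from scipy.spatial.transform import Rotation as R
from workcell import state, grab_frame, camera_model
def ray(n,p):
    c=camera_model(n); M=R.from_euler('xyz',c['rotation'],degrees=True).as_matrix()
    d=M@np.array([(p[0]-c['cx'])/c['fx'],-(p[1]-c['cy'])/c['fy'],-1]); return np.array(c['origin']),d/np.linalg.norm(d)
def plane(n,p,z):
    o,d=ray(n,p); return o+d*(z-o[2])/d[2]
def tri(a,b):  # a side pixel, b top pixel
    (o1,d1),(o2,d2)=ray('side',a),ray('top',b)
    t=np.linalg.lstsq(np.c_[d1,-d2],o2-o1,rcond=None)[0]
    p,q=o1+t[0]*d1,o2+t[1]*d2; return (p+q)/2,np.linalg.norm(p-q)
def proj(n,P):
    c=camera_model(n); M=R.from_euler('xyz',c['rotation'],degrees=True).as_matrix()
    v=M.T@(np.array(P,float)-c['origin']); return np.array([c['cx']+c['fx']*v[0]/-v[2],c['cy']-c['fy']*v[1]/-v[2]])
def crop(im,x,y,w,h,W,H):
    return cv2.resize(im[y:y+h,x:x+w],(W,H),interpolation=cv2.INTER_CUBIC)
E
python3 - <<'E'
from h import *
s=cv2.imread('pics/side0.png');t=cv2.imread('pics/top0.png')
m=np.vstack([np.hstack([crop(s,200,180,133,114,399,300),crop(t,220,140,133,100,399,300)]),
 np.hstack([crop(s,335,75,120,90,399,300),crop(t,425,135,133,114,399,300)])])
m=np.vstack([np.hstack([crop(s,200,185,133,100,399,300),crop(t,220,140,133,100,399,300)]),
 np.hstack([crop(s,335,75,133,100,399,300),crop(t,425,140,133,100,399,300)])])
cv2.imwrite('pics/m0.png',m)
# automatic: bar mask (dark)
for n,im,(x,y,w,h) in(('side',s,(235,185,60,60)),('top',t,(255,150,45,75))):
    g=im[y:y+h,x:x+w].max(2); k=(g<45).astype(np.uint8)
    c=max(cv2.findContours(k,0,2)[0],key=cv2.contourArea); r=cv2.minAreaRect(c); print(n,cv2.boxPoints(r)+[x,y])
E
```

```text
side [[241.23448372 200.01379204]
 [250.85517502 191.46206665]
 [288.53793335 233.8551712 ]
 [278.91724396 242.4068985 ]]
top [[264.53886127 211.35232925]
 [277.12953186 163.50777435]
 [282.54404068 164.93264389]
 [269.95336914 212.77719879]]
```

View pics/m0.png

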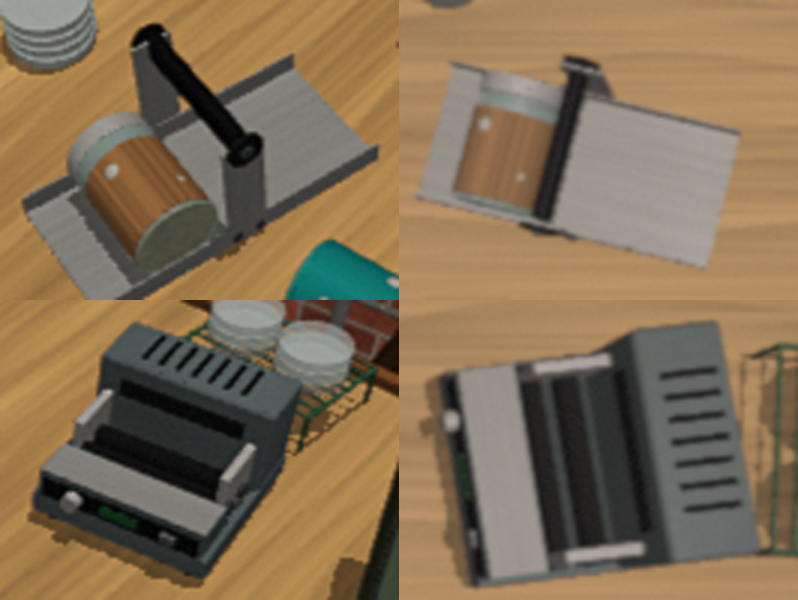

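The mosaic shows the tray flange corners, both bar ends and the four corners of the roller ledge in both views. I'll triangulate those next.

```bash
python3 - <<'E'
from h import *
def S(u,v,r=0): return ((u+.5)/3-.5+(335 if r else 200),(v-300*r+.5)/3-.5+(75 if r else 185))
def T(u,v,r=0): return ((u-399+.5)/3-.5+(425 if r else 220),(v-300*r+.5)/3-.5+140)
np.set_printoptions(precision=1,suppress=True)
for k,a,b in [('flR far(+x)',S(293,57),T(738,131)),('flR near',S(378,150),T(706,267)),('flL near',S(23,203),T(452,66)),
 ]: print(k,*tri(a,b))
tc=[plane('top',T(*p),24) for p in((452,66),(738,131),(706,267),(419,198))]
for p in tc:print('tray z24',p)
c=np.mean(tc,0);print('centre',c,'len',[np.linalg.norm(tc[i]-tc[(i+1)%4]) for i in range(4)])
d=(tc[1]-tc[0])+(tc[2]-tc[3]);print('yaw',np.degrees(np.arctan2(d[1],d[0])))
e=(tc[0]-tc[3])+(tc[1]-tc[2]);print('yaw y',np.degrees(np.arctan2(e[1],e[0]))-90)
print('bar far',tri(S(150,37),T(578,66)),'near',tri(S(243,147),T(545,220)))
tb=np.array([[264.5,211.4],[277.1,163.5],[282.5,164.9],[270,212.8]])
print('bar mid z142', plane('top',tb.mean(0),142), 'side', plane('side',(264.9,216.9),140))
for q in range(0): pass
L=[(S(72,447,1),T(518,363,1)),(S(226,510,1),T(547,573,1)),(S(200,540,1),T(475,582,1)),(S(42,472,1),T(450,375,1))]
for a,b in L: print('ledge',*tri(a,b),plane('top',b,70.5))
l=[plane('top',b,70.5) for a,b in L]
print('rear mid',(l[0]+l[1])/2,'yaw',np.degrees(np.arctan2(*(l[0]-l[1])[1::-1]))-90)
print('low dishes',plane('top',(376,217),30),'lid',plane('top',(395,261),14))
for nm,p,z in(('tall',(291,112),60),('spray',(232,130),100),('ja',(345,97),124),('jb',(397,106),124)):print(nm,plane('top',p,z))
# jar: ends in top view
print('jar axis-ish z44', plane('top',T(522,90),44),plane('top',T(495,200),44))
E
```

```text
flR far(+x) [574.6  15.7  17. ] 0.29541298138670075
flR near [439.8  47.   10.5] 1.2709255705222537
flL near [642.  305.4  15.5] 6.445830136265893
tray z24 [637.3 301.3  24. ]
tray z24 [573.3  15.8  24. ]
tray z24 [438.7  46.5  24. ]
tray z24 [504.8 329.6  24. ]
centre [538.5 173.3  24. ] len [np.float64(292.6324325624295), np.float64(138.02886199297785), np.float64(290.6780402972324), np.float64(135.52665449722787)]
yaw -102.88766617823305
yaw y -102.44542204500193
bar far (array([612.5, 160.8, 140.6]), np.float64(1.1704228403683343)) near (array([475.8, 189.3, 125.4]), np.float64(0.9308614376665997))
bar mid z142 [540.1 174.2 142. ] side [535.3 183.8 140. ]
ledge [ 634.6 -366.1   55.8] 4.825210954687263 [ 633.3 -359.3   70.5]
ledge [ 435.7 -379.7   66.4] 3.966681838137441 [ 433.9 -379.2   70.5]
ledge [ 426.1 -308.7   77.9] 2.862386604772149 [ 425.1 -312.    70.5]
ledge [ 621.1 -293.9   71.7] 0.2133697710180283 [ 621.3 -294.3   70.5]
rear mid [ 533.6 -369.3   70.5] yaw -84.28644955607754
low dishes [ 473.5 -111.1   30. ] lid [ 346.1 -167.6   14. ]
tall [778.7 139.5  60. ]
spray [711.1 300.7 100. ]
ja [799.1 -15.8 124. ]
jb [ 773.9 -159.3  124. ]
jar axis-ish z44 [609.4 227.2  44. ] [501.3 250.6  44. ]
```

Emit:
carry_out(commands=[[0,0,36.3,565,-518,14,1],[0,0,36.3,565,-518,14,1],[0,0,36.3,565,-518,14,1],[0,0,36.3,565,-518,14,1],[0,0,36.3,565,-518,14,1],[0,0,36.3,565,-518,14,1],[0,0,36.3,565,-518,14,1],[0,0,36.3,565,-518,14,1],[0,0,36.3,565,-518,14,1],[0,0,36.3,565,-518,14,1],[0,0,36.3,565,-518,14,1],[0,0,36.3,565,-518,14,1],[0,0,36.3,565,-518,14,1],[0,0,36.3,565,-518,14,1],[0,0,36.3,565,-518,14,1],[0,0,36.3,565,-518,14,1],[0,0,36.3,565,-518,14,1],[0,0,36.3,565,-518,14,1],[0,0,36.3,565,-518,14,1]])

```text
time_s: 2.0
ee_pos: [539.8, 173.3, 199.7]
ee_rot: [179.9, 0.0, -12.7]
force: [-0.3, -0.4, -0.5]
gripper_width: 91.2
gripper_force: 0.0
```

```bash
python3 - <<'E'
from h import *
np.set_printoptions(precision=1,suppress=True)
for n in("side","top"): cv2.imwrite(f"pics/{n}1.png",grab_frame(n)[:,:,::-1])
s=state();print(s['ee_pos'],s['ee_rot'],s['qpos'],s['force'],s['torque'],s['time_s'])
a=cv2.imread('pics/side1.png');b=cv2.imread('pics/top1.png')
m=np.vstack([np.hstack([crop(a,200,150,160,120,400,300),crop(b,220,130,160,120,400,300)]),
 np.hstack([crop(cv2.imread('pics/side0.png'),205,205,80,60*1,400,300),crop(b,440,150,100,75,400,300)])])
cv2.imwrite('pics/m1.png',m)
# roller profile from top0
t=cv2.imread('pics/top0.png').max(2)
ang=np.radians(-84.5);ux=np.array([np.cos(ang),np.sin(ang),0]);uy=np.array([-ux[1],ux[0],0])
c0=np.array([533.6,-369.3,70.5])
pr=[]
for x in range(-70,90,2):
    ps=[proj('top',c0+ux*x+uy*y) for y in range(-50,51,5)]
    pr.append(int(np.mean(cv2.remap(t,np.float32([p[0] for p in ps])[None],np.float32([p[1] for p in ps])[None],1))))
print(dict(zip(range(-70,90,2),pr)))
# bearing plate front-top corners at z=100
T=lambda u,v:((u-399+.5)/3-.5+425,(v-300+.5)/3-.5+140)
for p in((533,368),(566,552),(610,358),(645,546)): print('plate',plane('top',T(*p),100))
print('jar near face centre', plane('side',((177+.5)/3-.5+200,(234+.5)/3-.5+185),44))
E
```

```text
[540.  173.2 200.1] [180.    0.  -12.7] [ 16.6  18.1  92.   -0.   69.9 119.4] [ 0.7 -0.1  0.3] [ 0.   0.1 -0. ] 2.1
{-70: 57, -68: 50, -66: 46, -64: 41, -62: 41, -60: 52, -58: 77, -56: 108, -54: 133, -52: 148, -50: 153, -48: 155, -46: 155, -44: 155, -42: 154, -40: 154, -38: 155, -36: 155, -34: 155, -32: 155, -30: 154, -28: 155, -26: 155, -24: 156, -22: 156, -20: 156, -18: 156, -16: 155, -14: 155, -12: 156, -10: 155, -8: 154, -6: 149, -4: 136, -2: 112, 0: 79, 2: 50, 4: 35, 6: 33, 8: 34, 10: 35, 12: 36, 14: 36, 16: 37, 18: 41, 20: 49, 22: 59, 24: 65, 26: 66, 28: 60, 30: 48, 32: 36, 34: 28, 36: 27, 38: 30, 40: 32, 42: 33, 44: 35, 46: 35, 48: 35, 50: 36, 52: 37, 54: 42, 56: 50, 58: 59, 60: 65, 62: 64, 64: 59, 66: 53, 68: 49, 70: 48, 72: 47, 74: 47, 76: 47, 78: 47, 80: 48, 82: 48, 84: 47, 86: 45, 88: 41}
plate [ 621.9 -361.9  100. ]
plate [ 451.9 -385.6  100. ]
plate [ 631.7 -433.4  100. ]
plate [ 457.8 -457.4  100. ]
jar near face centre [500.3 252.7  44. ]
```

View pics/m1.png

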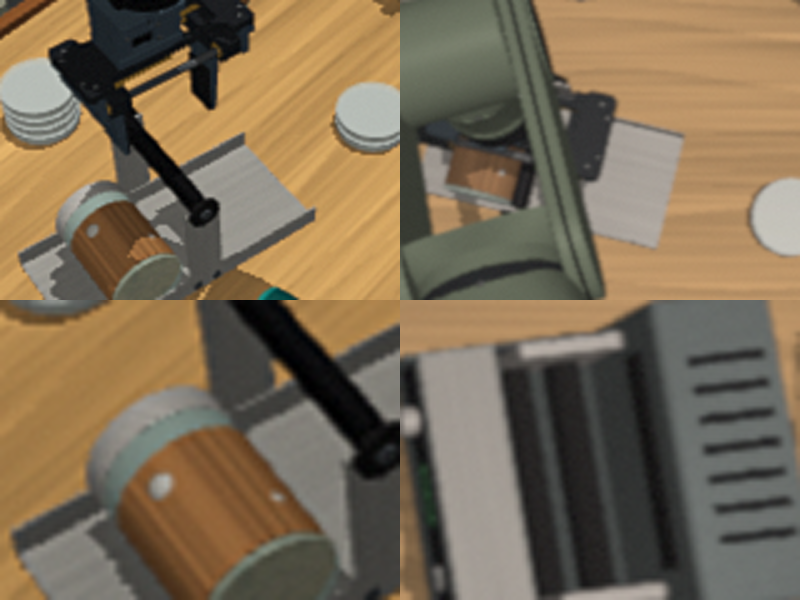

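The top-left panel of the mosaic shows the open fingers straddling the bar, with the bar at about (150,160). The jar is still at the −x end, and its near face is centred at full-frame side pixel (259,263). I'm going down to grip the bar.

Emit:
carry_out(commands=[[0,0,0,0,0,20,1],[0,0,0,0,0,40,1],[0,0,0,0,0,60,1],[0,0,0,0,0,74,1],[0,0,0,0,0,82,1],[0,0,0,0,0,82,1],[0,0,0,0,0,82,0.2],[0,0,0,0,0,82,-0.2],[0,0,0,0,0,82,-0.5],[0,0,0,0,0,82,-0.65],[0,0,0,0,0,82,-0.75],[0,0,0,0,0,82,-0.9],[0,0,0,0,0,82,-1],[0,0,0,0,0,82,-1],[0,0,0,0,0,82,-1]], force=50)

```text
time_s: 3.6
ee_pos: [540.4, 174.4, 117.9]
ee_rot: [180.0, -0.0, -12.6]
force: [-0.3, -0.7, -0.3]
gripper_width: 22.3
gripper_force: 0.0
```

```bash
cat >> h.py <<'E'
def look(k):
    S=np.array([[*(lambda s:(*s['force'],*s['torque']))(state())]]).ravel()
    s=state()
    for n in("side","top"): cv2.imwrite(f"pics/{n}{k}.png",grab_frame(n)[:,:,::-1])
    S2=state()
    for q in (s,S2): print(np.round(q['time_s'],2),'pos',np.round(q['ee_pos'],1),'rot',np.round(q['ee_rot'],2),'F',np.round(q['force'],2),'T',np.round(q['torque'],3),'w',round(q['gripper_width'],1))
E
python3 - <<'E'
from h import *
look(2)
# ledge rear edge fit in top0 
t=cv2.imread('pics/top0.png').max(2)
ang=np.radians(-84.5);ux=np.array([np.cos(ang),np.sin(ang),0]);uy=np.array([-ux[1],ux[0],0])
c0=np.array([533.6,-369.3,70.5]);E=[]
for y in range(-90,91,6):
    xs=np.arange(-15,12,.5);ps=np.float32([proj('top',c0+ux*x+uy*y) for x in xs])
    v=cv2.remap(t,ps[:,0][None],ps[:,1][None],1).ravel(); i=np.where(v<100)[0]
    if len(i): E.append(c0+ux*xs[i[0]]+uy*y)
E=np.array(E);vx,vy,x0,y0=cv2.fitLine(np.float32(E[:,:2]),cv2.DIST_HUBER,0,.01,.01).ravel();print('rear edge dir',np.degrees(np.arctan2(vy,vx)),x0,y0,len(E))
E
```

```text
3.6 pos [540.4 174.4 117.9] rot [179.99  -0.   -12.64] F [-0.28 -0.7  -0.26] T [0.027 0.058 0.036] w 22.3
3.7 pos [540.7 175.4 117.9] rot [-1.7987e+02 -2.0000e-02 -1.2700e+01] F [ 0.94  4.24 -3.08] T [ 0.46  -0.092 -0.118] w 14.4
rear edge dir 7.4709544 515.65894 -370.77637 31
```

Emit:
carry_out(commands=[[0,0,0,0,0,0,-1],[0,0,0,0,0,0,-1],[0.7,0,0,0,-0.2,0,-1],[1.4,0,0,0,-0.4,0,-1],[2.1,0,0,0,-0.6,0,-1],[2.8,0,0,0,-0.8,0,-1],[3.3,0,0,0,-1,0,-1],[3.3,0,0,0,-1,0,-1],[3.3,0,0,0,-1,0,-1],[3.3,0,0,0,-1,0,-1]])

```text
time_s: 4.7
ee_pos: [540.6, 175.1, 118.0]
ee_rot: [-176.7, -0.0, -12.6]
force: [0.7, 2.1, -1.2]
gripper_width: 13.9
gripper_force: 50.0
```

```bash
python3 - <<'E'
from h import *
look(3)
a=cv2.imread('pics/side3.png');b=cv2.imread('pics/top3.png')
cv2.imwrite('pics/m3.png',np.vstack([np.hstack([crop(a,200,185,133,100,400,300),crop(b,210,130,133,100,400,300)]),crop(a,205,215,107,40,800,300)]))
E
```

```text
4.7 pos [540.6 175.1 118. ] rot [-176.75   -0.    -12.63] F [ 0.66  2.09 -1.25] T [ 0.171 -0.085 -0.013] w 13.9
4.8 pos [540.6 175.1 117.9] rot [-176.75   -0.    -12.63] F [ 0.33  1.97 -1.11] T [ 0.035 -0.015 -0.027] w 13.9
```

View pics/m3.png

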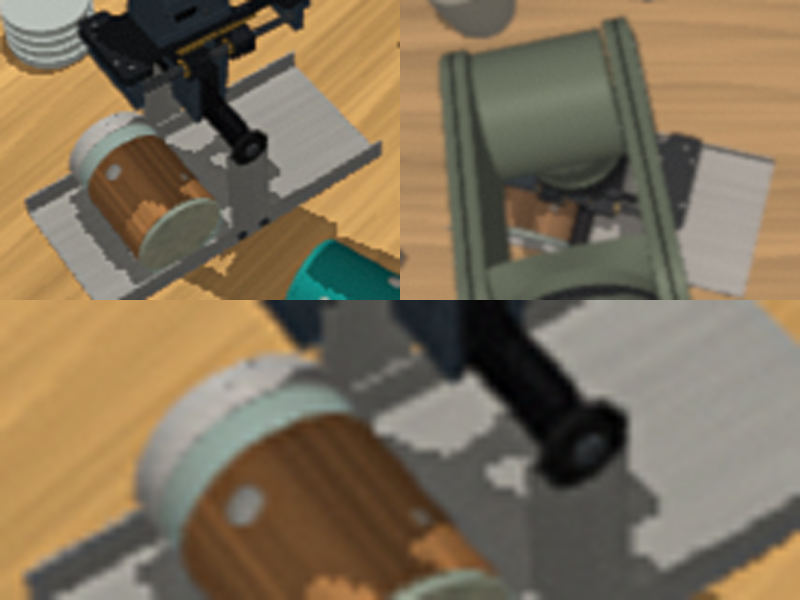

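The mosaic shows the bar gripped, the tray flat and the jar unmoved. Its near face is centred at side pixel (260,262). I'll build a tracker for that face.

```bash
cat >> h.py <<'E'
def jarx(k,s=None,guess=None,zt=None,dbg=0):
    """jar x in tray frame from its pale green end face in the side view; zt = tray underside height"""
    s=s or state(); im=cv2.imread(f'pics/side{k}.png') if not hasattr(k,'shape') else k
    yaw=np.radians(s['ee_rot'][2]); P=s['ee_pos']; tx=np.array([np.sin(yaw),-np.cos(yaw)]); ty=np.array([np.cos(yaw),np.sin(yaw)])
    zt=P[2]-118 if zt is None else zt
    B,G,Rr=[im[...,i].astype(int) for i in range(3)]
    m=((G-B>4)&(G-Rr>-4)&(G>70)).astype(np.uint8)
    q=[proj('side',[*(P[:2]+tx*x-ty*60),zt+z]) for x in(-150,150) for z in(0,95)]
    w=np.zeros_like(m); cv2.fillConvexPoly(w,cv2.convexHull(np.int32(q)),1); m&=w
    m=cv2.morphologyEx(m,cv2.MORPH_OPEN,np.ones((3,3),np.uint8))
    c=max(cv2.findContours(m,0,1)[0],key=cv2.contourArea); e=cv2.fitEllipse(c)
    W=plane('side',e[0],zt+44)[:2]-P[:2]
    if dbg: cv2.imwrite(f'pics/mask.png',m*255)
    return round(W@tx,1),round(W@ty,1),np.round(e[0],1),np.round(e[1],1),int(cv2.contourArea(c))
E
python3 - <<'E'
from h import *
im=cv2.imread('pics/side3.png')
for p in((260,262),(255,266),(265,257),(262,255),(225,250),(240,275),(290,250),(310,225),(245,235),(300,215)):print(p,im[p[1],p[0]][::-1])
print(jarx(3))
E
```

```text
(260, 262) [94 93 79]
(255, 266) [89 90 76]
(265, 257) [94 92 77]
(262, 255) [89 89 74]
(225, 250) [88 86 82]
(240, 275) [162 159 151]
(290, 250) [85 84 79]
(310, 225) [153 152 144]
(245, 235) [86 58 34]
(300, 215) [152 149 142]
(np.float64(-63.7), np.float64(-58.7), array([260.2, 262.7]), array([16.1, 34.1]), 413)
```

```bash
sed -i 's/m=((G-B>4).*/m=((B<.905*G)\&(abs(Rr-G)<.06*G)\&(G>40)).astype(np.uint8)/' h.py; python3 -c "
from h import *
print(jarx(3,dbg=1)); print(jarx(2))"
```

```text
(np.float64(-65.9), np.float64(-57.4), array([259.2, 262.7]), array([14.1, 30.9]), 334)
(np.float64(-68.4), np.float64(-56.6), array([258.3, 263. ]), array([14. , 31.7]), 342)
```

Emit:
carry_out(commands=[[0,0,0,0,0,-0.5,-1],[0,0,0,0,-0.1,-1.5,-1],[0,0,0,0,-0.2,-3,-1],[0,0,0,0,-0.3,-5,-1],[0,0,0,0,-0.5,-8,-1],[0,0,0,0,-0.7,-12,-1],[0,0,0,0,-0.9,-16,-1],[0,0,0,0,-1.1,-20,-1]])

```text
time_s: 5.6
ee_pos: [540.6, 175.3, 138.4]
ee_rot: [-176.7, -0.0, -12.6]
force: [0.2, 0.7, -9.5]
gripper_width: 14.1
gripper_force: 50.0
```

```bash
python3 -c "
from h import *
look(4); print(jarx(4))"
```

```text
5.6 pos [540.6 175.3 138.4] rot [-1.767e+02 -1.000e-02 -1.265e+01] F [ 0.23  0.7  -9.49] T [-0.388  0.073  0.045] w 14.1
5.7 pos [541.2 175.5 138.9] rot [-1.7666e+02 -1.0000e-01 -1.2650e+01] F [-0.17  0.52 -7.64] T [-0.311  0.062 -0.02 ] w 13.4
(np.float64(-65.6), np.float64(-58.0), array([258.6, 258.2]), array([14.3, 31.4]), 343)
```

Emit:
carry_out(commands=[[0,0,0,0,-0.3,-5,-1],[0,0,0,0,-0.6,-11,-1],[0,0,0,0,-1,-18,-1],[0,0,0,0,-1.5,-26,-1],[0,0,0,0,-2,-35,-1],[0,0,0,0,-2.5,-44,-1],[0,0,0,0,-3,-52,-1],[0,0,0,0,-3.4,-59,-1],[0,0,0,0,-3.7,-64,-1],[0,0,0,0,-3.9,-68,-1],[0,0,0,0,-4,-70,-1]])

```text
time_s: 6.8
ee_pos: [540.7, 175.3, 208.4]
ee_rot: [-176.7, -0.0, -12.6]
force: [0.5, 0.2, -8.4]
gripper_width: 13.8
gripper_force: 50.0
```

```bash
python3 -c "
from h import *
look(5); print(jarx(5))"
```

```text
6.8 pos [540.7 175.3 208.4] rot [-1.767e+02 -1.000e-02 -1.265e+01] F [ 0.46  0.2  -8.44] T [-0.358  0.07  -0.021] w 13.8
6.9 pos [540.7 175.3 208.2] rot [-1.767e+02 -1.000e-02 -1.265e+01] F [-0.1   0.35 -8.84] T [-0.365  0.076 -0.01 ] w 13.8
(np.float64(-65.1), np.float64(-57.1), array([256.5, 241.9]), array([15.2, 34.1]), 400)
```

```bash
cat >> h.py <<'E'
def plan(P0,R0,P1,R1,T,n=20,hand=-1):
    """min-jerk rows from pose 0 to 1, split in calls"""
    R0,R1=[R.from_euler('xyz',r,degrees=True) for r in(R0,R1)]; rv=(R0.inv()*R1).as_rotvec(degrees=True); D=np.array(P1,float)-P0
    N=int(round(T*10)); f=lambda i:(lambda u:10*u**3-15*u**4+6*u**5)(i/N)
    pose=lambda i:(P0+D*f(i),R0*R.from_rotvec(rv*f(i),degrees=True))
    for a in range(0,N,n):
        p,q=pose(a); rows=[]
        for i in range(a+1,min(a+n,N)+1):
            pp,qq=pose(i); rows.append([*[round(float(v)+0,2) for v in (q.inv()*qq).as_rotvec(degrees=True)],*[round(float(v)+0,1) for v in q.inv().apply(pp-p)],hand])
        print(rows)
E
python3 -c "
from h import *
plan(np.array([540.7,175.3,208.4]),[-176.7,0,-12.65],[515.4,-223.6,208.4],[-176.7,0,7.5],6)"
```

```text
[[0.0, -0.0, -0.0, 0.0, 0.0, -0.0, -1], [0.0, -0.0, -0.01, 0.0, 0.1, -0.0, -1], [0.0, -0.0, -0.02, 0.1, 0.5, -0.0, -1], [-0.0, -0.0, -0.05, 0.2, 1.1, -0.1, -1], [0.0, -0.01, -0.1, 0.3, 2.0, -0.1, -1], [0.0, -0.01, -0.17, 0.5, 3.4, -0.2, -1], [0.0, -0.02, -0.27, 0.8, 5.2, -0.3, -1], [-0.0, -0.02, -0.39, 1.2, 7.6, -0.4, -1], [0.0, -0.03, -0.54, 1.7, 10.5, -0.6, -1], [-0.0, -0.04, -0.71, 2.2, 14.0, -0.8, -1], [0.0, -0.05, -0.92, 2.9, 18.1, -1.0, -1], [0.0, -0.07, -1.17, 3.6, 22.8, -1.3, -1], [0.0, -0.08, -1.44, 4.5, 28.2, -1.6, -1], [0.0, -0.1, -1.74, 5.4, 34.2, -2.0, -1], [-0.0, -0.12, -2.08, 6.5, 40.8, -2.4, -1], [0.0, -0.14, -2.45, 7.6, 48.0, -2.8, -1], [-0.0, -0.16, -2.85, 8.9, 55.9, -3.2, -1], [0.0, -0.19, -3.28, 10.2, 64.3, -3.7, -1], [-0.0, -0.22, -3.74, 11.6, 73.2, -4.2, -1], [-0.0, -0.24, -4.22, 13.2, 82.7, -4.8, -1]]
[[0.0, -0.03, -0.51, 0.8, 10.1, -0.6, -1], [0.0, -0.06, -1.04, 1.7, 20.6, -1.2, -1], [0.0, -0.09, -1.59, 2.6, 31.5, -1.8, -1], [0.0, -0.12, -2.16, 3.6, 42.8, -2.5, -1], [0.0, -0.16, -2.75, 4.6, 54.4, -3.1, -1], [0.0, -0.19, -3.35, 5.6, 66.2, -3.8, -1], [0.0, -0.23
[... 784 characters left out ...]
.0, -0.12, -2.14, -5.1, 42.1, -2.4, -1], [-0.0, -0.14, -2.48, -5.9, 48.8, -2.8, -1], [-0.0, -0.16, -2.78, -6.6, 54.8, -3.2, -1], [-0.0, -0.18, -3.06, -7.3, 60.2, -3.5, -1], [-0.0, -0.19, -3.3, -7.9, 65.0, -3.7, -1], [-0.0, -0.2, -3.51, -8.4, 69.1, -4.0, -1], [0.0, -0.21, -3.69, -8.8, 72.6, -4.2, -1], [-0.0, -0.22, -3.84, -9.2, 75.5, -4.4, -1], [-0.0, -0.23, -3.96, -9.4, 77.9, -4.5, -1], [-0.0, -0.23, -4.05, -9.7, 79.8, -4.6, -1], [-0.0, -0.24, -4.12, -9.8, 81.1, -4.7, -1], [-0.0, -0.24, -4.17, -9.9, 82.1, -4.7, -1], [-0.0, -0.24, -4.2, -10.0, 82.7, -4.8, -1], [-0.0, -0.24, -4.21, -10.1, 83.0, -4.8, -1], [-0.0, -0.24, -4.22, -10.1, 83.1, -4.8, -1], [-0.0, -0.24, -4.22, -10.1, 83.1, -4.8, -1]]
```

Emit:
carry_out(commands=[[0,0,-0.02,0.1,0.5,0,-1],[0,0,-0.05,0.2,1.1,-0.1,-1],[0,-0.01,-0.1,0.3,2,-0.1,-1],[0,-0.01,-0.17,0.5,3.4,-0.2,-1],[0,-0.02,-0.27,0.8,5.2,-0.3,-1],[0,-0.02,-0.39,1.2,7.6,-0.4,-1],[0,-0.03,-0.54,1.7,10.5,-0.6,-1],[0,-0.04,-0.71,2.2,14,-0.8,-1],[0,-0.05,-0.92,2.9,18.1,-1,-1],[0,-0.07,-1.17,3.6,22.8,-1.3,-1],[0,-0.08,-1.44,4.5,28.2,-1.6,-1],[0,-0.1,-1.74,5.4,34.2,-2,-1],[0,-0.12,-2.08,6.5,40.8,-2.4,-1],[0,-0.14,-2.45,7.6,48,-2.8,-1],[0,-0.16,-2.85,8.9,55.9,-3.2,-1],[0,-0.19,-3.28,10.2,64.3,-3.7,-1],[0,-0.22,-3.74,11.6,73.2,-4.2,-1],[0,-0.24,-4.22,13.2,82.7,-4.8,-1]])

```text
time_s: 8.7
ee_pos: [535.3, 90.8, 208.1]
ee_rot: [-176.7, -0.0, -8.4]
force: [0.4, -0.1, -8.7]
gripper_width: 13.8
gripper_force: 50.0
```

Emit:
carry_out(commands=[[0,-0.03,-0.51,0.8,10.1,-0.6,-1],[0,-0.06,-1.04,1.7,20.6,-1.2,-1],[0,-0.09,-1.59,2.6,31.5,-1.8,-1],[0,-0.12,-2.16,3.6,42.8,-2.5,-1],[0,-0.16,-2.75,4.6,54.4,-3.1,-1],[0,-0.19,-3.35,5.6,66.2,-3.8,-1],[0,-0.23,-3.96,6.6,78.3,-4.5,-1],[0,-0.26,-4.58,7.6,90.6,-5.2,-1],[0,-0.3,-5.21,8.6,102.9,-5.9,-1],[0,-0.34,-5.84,9.7,115.4,-6.7,-1],[0,-0.37,-6.46,10.7,127.8,-7.4,-1],[0,-0.41,-7.09,11.8,140.1,-8.1,-1],[0,-0.44,-7.71,12.8,152.4,-8.8,-1],[0,-0.48,-8.32,13.8,164.5,-9.5,-1],[0,-0.51,-8.92,14.8,176.4,-10.2,-1],[0,-0.55,-9.51,15.8,188,-10.8,-1],[0,-0.58,-10.08,16.7,199.2,-11.5,-1],[0,-0.61,-10.63,17.6,210.2,-12.1,-1],[0,-0.64,-11.16,18.5,220.7,-12.7,-1],[0,-0.67,-11.67,19.4,230.7,-13.3,-1]])

```text
time_s: 10.7
ee_pos: [520.7, -140.8, 208.2]
ee_rot: [-176.7, -0.0, 3.3]
force: [0.3, -0.5, -9.1]
gripper_width: 13.8
gripper_force: 50.0
```

Emit:
carry_out(commands=[[0,-0.03,-0.48,-1.2,9.5,-0.5,-1],[0,-0.05,-0.94,-2.2,18.5,-1.1,-1],[0,-0.08,-1.37,-3.3,27,-1.6,-1],[0,-0.1,-1.77,-4.2,34.9,-2,-1],[0,-0.12,-2.14,-5.1,42.1,-2.4,-1],[0,-0.14,-2.48,-5.9,48.8,-2.8,-1],[0,-0.16,-2.78,-6.6,54.8,-3.2,-1],[0,-0.18,-3.06,-7.3,60.2,-3.5,-1],[0,-0.19,-3.3,-7.9,65,-3.7,-1],[0,-0.2,-3.51,-8.4,69.1,-4,-1],[0,-0.21,-3.69,-8.8,72.6,-4.2,-1],[0,-0.22,-3.84,-9.2,75.5,-4.4,-1],[0,-0.23,-3.96,-9.4,77.9,-4.5,-1],[0,-0.23,-4.05,-9.7,79.8,-4.6,-1],[0,-0.24,-4.12,-9.8,81.1,-4.7,-1],[0,-0.24,-4.17,-9.9,82.1,-4.7,-1],[0,-0.24,-4.2,-10,82.7,-4.8,-1],[0,-0.24,-4.22,-10.1,83.1,-4.8,-1]])

```text
time_s: 12.5
ee_pos: [515.4, -223.5, 208.1]
ee_rot: [-176.7, -0.0, 7.5]
force: [-0.1, -0.1, -7.9]
gripper_width: 13.3
gripper_force: 50.0
```

```bash
python3 -c "
from h import *
look(6); print(jarx(6))
s=cv2.imread('pics/side6.png');t=cv2.imread('pics/top6.png')
cv2.imwrite('pics/m6.png',np.hstack([crop(s,270,60,200,150,400,300),crop(t,360,110,200,150,400,300)]))"
```

```text
12.5 pos [ 515.4 -223.5  208.1] rot [-1.767e+02 -1.000e-02  7.500e+00] F [-0.06 -0.12 -7.86] T [-0.339 -0.02   0.071] w 13.3
12.6 pos [ 515.3 -223.5  208.1] rot [-1.767e+02 -1.000e-02  7.490e+00] F [-0.4   0.59 -8.15] T [-0.401 -0.036 -0.04 ] w 13.4
(np.float64(-69.2), np.float64(-57.7), array([370.6, 162.8]), array([ 6.3, 25.2]), 117)
```

View pics/m6.png

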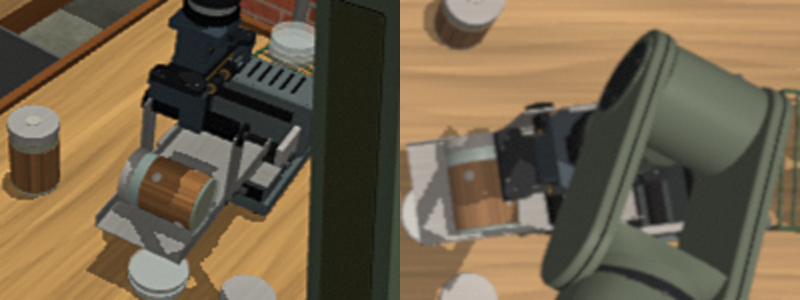

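The mosaic shows the tray level over the ledge, with the jar still near the −x end. Its face is at about (372,162) in side pixels. I'll check the tracker under this lighting before rolling the jar.

```bash
python3 - <<'E'
from h import *
im=cv2.imread('pics/side6.png').astype(int)
for v in range(148,178,3): print(v,[f"{im[v,u,2]}/{im[v,u,1]}/{im[v,u,0]}" for u in range(360,382,2)])
E
```

```text
148 ['103/71/41', '156/107/63', '140/96/55', '138/95/54', '135/92/52', '132/93/52', '141/95/55', '126/86/49', '108/101/90', '137/137/129', '140/138/130']
151 ['150/102/59', '162/111/66', '163/113/65', '162/111/63', '158/109/65', '148/100/56', '124/97/68', '124/131/116', '76/75/62', '97/106/99', '136/136/130']
154 ['149/101/59', '144/99/56', '148/101/58', '159/109/64', '162/110/64', '131/106/79', '122/130/116', '77/77/63', '79/78/67', '101/109/103', '140/138/131']
157 ['151/103/60', '137/92/54', '140/96/56', '147/100/57', '140/106/68', '121/131/116', '77/76/64', '78/77/64', '83/86/75', '113/119/114', '143/140/134']
160 ['121/83/49', '129/88/51', '151/103/59', '155/104/59', '117/122/108', '78/80/67', '78/77/64', '77/76/63', '98/105/99', '138/136/130', '96/97/91']
163 ['106/73/42', '120/82/46', '129/88/48', '103/92/72', '83/87/76', '73/74/61', '76/77/64', '78/80/70', '85/90/85', '83/83/80', '61/61/59']
166 ['89/62/35', '88/59/34', '95/62/36', '96/98/84', '73/73/62', '77/76/64', '77/76/66', '81/89/83', '68/69/66', '68/68/65', '99/76/49']
169 ['76/50/28', '86/58/33', '84/66/47', '83/84/72', '76/77/64', '77/76/65', '95/100/94', '79/78/75', '64/63/61', '100/76/48', '102/76/43']
172 ['102/97/88', '67/45/25', '73/63/47', '77/79/66', '71/73/62', '105/108/102', '78/77/74', '67/63/59', '105/78/45', '103/78/45', '102/77/45']
175 ['82/80/76', '84/83/80', '79/73/67', '80/85/78', '112/115/110', '63/63/60', '74/67/57', '104/77/44', '103/78/45', '105/78/45', '106/79/48']
```

Emit:
carry_out(commands=[[0.7,0,0,0,-0.2,0,-1],[1.4,0,0,0,-0.4,0,-1],[1.4,0,0,0,-0.4,0,-1],[1.3,0,0,0,-0.4,0,-1],[1.2,0,0,0,-0.4,0,-1]])

```text
time_s: 13.1
ee_pos: [515.3, -223.2, 208.1]
ee_rot: [-175.5, -0.0, 7.5]
force: [0.3, 0.9, -7.9]
gripper_width: 13.9
gripper_force: 50.0
```

```bash
cat >> h.py <<'E'
def track():
    for i in range(2):
        s=state(); f=grab_frame('side')[:,:,::-1]; r=jarx(np.ascontiguousarray(f),s); print(round(s['time_s'],2),r[0],r[1],r[2],r[4],'rot',np.round(s['ee_rot'],2),'T',np.round(s['torque'][0],2))
E
python3 -c "
from h import *
track()"
```

```text
13.1 -65.5 -57.4 [371.  162.1] 112 rot [-1.7551e+02 -1.0000e-02  7.4900e+00] T -0.39
13.15 -62.7 -57.1 [371.4 161.5] 111 rot [-1.7551e+02 -1.0000e-02  7.4900e+00] T -0.38
```

Emit:
carry_out(commands=[[-0.8,0,0,0,0.2,0,-1],[-1.2,0,0,0,0.4,0,-1],[-1.5,0,0,0,0.5,0,-1],[-1.7,0,0,0,0.5,0,-1]])

```text
time_s: 13.6
ee_pos: [515.3, -223.4, 208.2]
ee_rot: [-177.2, -0.0, 7.5]
force: [-0.3, -0.4, -9.4]
gripper_width: 13.8
gripper_force: 50.0
```

```bash
python3 -c "
from h import *
track()"
```

```text
13.6 -50.1 -58.1 [373.8 159. ] 105 rot [-1.7721e+02 -1.0000e-02  7.5100e+00] T -0.29
13.65 -45.4 -57.4 [374.3 158. ] 109 rot [-1.7722e+02 -1.0000e-02  7.5100e+00] T -0.3
```

Emit:
carry_out(commands=[[-0.2,0,0,0,0.1,0,-1],[-0.4,0,0,0,0.1,0,-1],[-0.6,0,0,0,0.2,0,-1],[-0.9,0,0,0,0.3,0,-1],[-1.2,0,0,0,0.4,0,-1]])

```text
time_s: 14.2
ee_pos: [515.4, -224.0, 208.1]
ee_rot: [-178.4, -0.0, 7.5]
force: [0.2, -0.1, -8.6]
gripper_width: 13.7
gripper_force: 50.0
```

```bash
python3 -c "
from h import *
track()"
```

```text
14.2 -27.3 -57.2 [377.2 154.3] 110 rot [-1.7842e+02 -1.0000e-02  7.4900e+00] T -0.17
14.25 -27.3 -58.0 [377.4 154.5] 102 rot [-1.7843e+02 -1.0000e-02  7.5000e+00] T -0.2
```

Emit:
carry_out(commands=[[-0.2,0,0,0,0.1,0,-1],[-0.4,0,0,0,0.1,0,-1],[-0.5,0,0,0,0.2,0,-1],[-0.7,0,0,0,0.2,0,-1],[-0.8,0,0,0,0.2,0,-1]])

```text
time_s: 14.8
ee_pos: [515.4, -224.1, 208.1]
ee_rot: [-179.2, -0.0, 7.5]
force: [-0.7, 0.6, -8.4]
gripper_width: 13.9
gripper_force: 50.0
```

```bash
python3 -c "
from h import *
track()"
```

```text
14.8 -21.2 -57.7 [378.3 153.2] 95 rot [-1.7921e+02 -1.0000e-02  7.5000e+00] T -0.11
14.85 -21.5 -57.7 [378.2 153.3] 93 rot [-1.7921e+02 -1.0000e-02  7.5000e+00] T -0.08
```

```bash
python3 -c "
from h import *
look(7); print(jarx(7))
s=cv2.imread('pics/side7.png');t=cv2.imread('pics/top7.png')
cv2.imwrite('pics/m7.png',np.hstack([crop(s,310,95,100,100,400,400),crop(t,360,130,120,120,400,400)]))
s=state();yaw=np.radians(s['ee_rot'][2]);P=s['ee_pos'];tx=np.array([np.sin(yaw),-np.cos(yaw)]);ty=np.array([np.cos(yaw),np.sin(yaw)])
for x in(-150,-60,-20,20): print(x,[np.round(proj('side',[*(P[:2]+tx*x+ty*y),z]),1) for y,z in((-70,114),(-70,92))],[np.round(proj('top',[*(P[:2]+tx*x+ty*y),z]),1) for y,z in((-70,114),(70,114))])
"
```

```text
14.9 pos [ 515.4 -224.1  208.1] rot [-1.7921e+02 -1.0000e-02  7.5000e+00] F [ 0.42  0.94 -9.16] T [-0.025  0.013  0.03 ] w 13.7
15.0 pos [ 515.5 -224.2  208.1] rot [-1.792e+02 -1.000e-02  7.500e+00] F [ 0.75 -0.02 -8.31] T [-0.08  -0.015  0.006] w 13.6
(np.float64(-21.1), np.float64(-57.9), array([378.4, 153.2]), array([ 5.9, 21.8]), 95)
-150 [array([360.4, 186.2]), array([359.7, 191.6])] [array([370.4, 232.1]), array([363.3, 181. ])]
-60 [array([375.1, 167.4]), array([374.3, 172.8])] [array([403.6, 228. ]), array([396.1, 177. ])]
-20 [array([381.4, 159.5]), array([380.4, 164.9])] [array([418.4, 226.1]), array([410.6, 175.2])]
20 [array([387.4, 151.9]), array([386.4, 157.3])] [array([433.1, 224.3]), array([425.1, 173.4])]
```

View pics/m7.png

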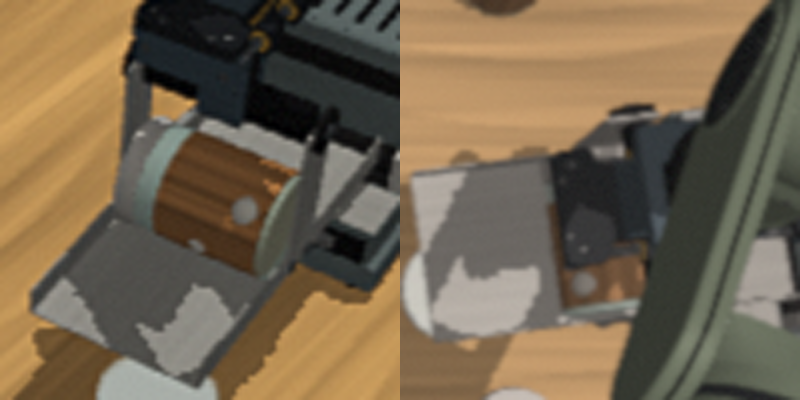

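The mosaic shows the jar near the middle, with its end face now partly hidden by the upright. The tracker therefore reads too far towards −x. I'll use the jar's rear silhouette edge in the top view instead, from about (404,191) to (407,221).

```bash
cat >> h.py <<'E'
def topx(t,s,zt):
    """jar x from its rear (-x) silhouette edge in the top view (grey deck -> brown)"""
    yaw=np.radians(s['ee_rot'][2]);P=s['ee_pos'];tx=np.array([np.sin(yaw),-np.cos(yaw)]);ty=np.array([np.cos(yaw),np.sin(yaw)])
    sat=cv2.cvtColor(t,cv2.COLOR_BGR2HSV)[...,1]; o=[]
    xs=np.arange(-140,60,1.)
    for y in range(-45,46,5):
        ps=np.float32([proj('top',[*(P[:2]+tx*x+ty*y),zt+44]) for x in xs]); v=cv2.remap(sat,ps[:,0][None],ps[:,1][None],1).ravel()
        i=[j for j in range(len(v)-8) if (v[j:j+8]>90).all()]
        o.append(int(xs[i[0]]) if i else None)
    return o
E
python3 -c "
from h import *
s=state()
print(topx(cv2.imread('pics/top7.png'),s,90))
s6=dict(s,ee_pos=np.array([515.4,-223.5,208.1])); print(topx(cv2.imread('pics/top6.png'),s6,90))
print(s['time_s'])
for k,ps in (('6',((450,160),(452,225))),):
  pass
"
```

```text
Traceback (most recent call last):
  File "h.py", line 57, in topx
    ps=np.float32([proj('top',[*(P[:2]+tx*x+ty*y),zt+44]) for x in xs]); v=cv2.remap(sat,ps[:,0][None],ps[:,1][None],1).ravel()
                   ~~~~^^^^^^^^^^^^^^^^^^^^^^^^^^^^^^^^^^
  File "h.py", line 14, in proj
    c=camera_model(n); M=R.from_euler('xyz',c['rotation'],degrees=True).as_matrix()
ValueError: time passes only in moves, steps and waits
```

```bash
python3 - <<'E'
s=open('h.py').read()
s=s.replace("def ray(n,p):","""import functools
_cm=camera_model
@functools.lru_cache(None)
def camera_model(n): return _cm(n)
def ray(n,p):""",1); open('h.py','w').write(s)
E
python3 -c "
from h import *
s=dict(ee_pos=np.array([515.4,-224.1,208.1]),ee_rot=np.array([180,0,7.5]))
print(topx(cv2.imread('pics/top7.png'),s,90))
print(topx(cv2.imread('pics/top6.png'),s,90))
print(state()['time_s'])
"
```

```text
[-20, -18, -19, -47, -11, None, None, None, None, None, None, None, None, None, None, None, None, None, None]
[-103, -103, -103, -102, -102, -102, -102, -102, -102, -102, -102, -102, -102, -102, -102, None, None, None, None]
15.0
```

Emit:
carry_out(commands=[[-0.2,0,0,0,0,0,-1],[-0.4,0,0,0,0.1,0,-1],[-0.4,0,0,0,0.1,0,-1],[-0.4,0,0,0,0.1,0,-1],[-0.4,0,0,0,0.1,0,-1]])

```text
time_s: 15.5
ee_pos: [515.5, -224.3, 208.1]
ee_rot: [-179.6, -0.0, 7.5]
force: [-1.2, -0.4, -8.0]
gripper_width: 13.9
gripper_force: 50.0
```

```bash
python3 -c "
from h import *
look(8); s=state(); print(topx(cv2.imread('pics/top8.png'),s,90)); print(jarx(8,s))
for k in (7,8):
  t=cv2.cvtColor(cv2.imread(f'pics/top{k}.png'),cv2.COLOR_BGR2HSV)[...,1]
  for v in(214,217,219): print(k,v,t[v,400:416])
"
```

```text
15.5 pos [ 515.5 -224.3  208.1] rot [-1.7961e+02 -1.0000e-02  7.5000e+00] F [-1.17 -0.37 -8.02] T [-0.04   0.088  0.017] w 13.9
15.6 pos [ 515.5 -224.3  208.1] rot [-1.7961e+02 -1.0000e-02  7.4900e+00] F [ 0.28  0.02 -8.46] T [-0.081 -0.011  0.009] w 13.6
[-47, -18, -47, -47, -13, None, None, None, None, None, None, None, None, None, None, None, None, None, None]
(np.float64(-22.4), np.float64(-58.4), array([378.3, 153.5]), array([ 5.9, 20.8]), 90)
7 214 [ 23  21  23  19  21  21  32  60 101 123 108  73  35  25  28  27]
7 217 [ 23  24  19  19  23  21  24  32  83 117 114  92  56  37  30  31]
7 219 [ 20  21  21  21  21  21  21  34  70 107 118 116 114 104  95  96]
8 214 [ 23  21  23  19  21  23  24  39  88 121 110  81  42  28  26  25]
8 217 [ 20  21  21  21  21  21  21  32  67 114 115 106  71  40  33  29]
8 219 [ 19  21  19  19  19  21  21  30  52 103 113 122 119 108 103 101]
```

Emit:
carry_out(commands=[[0,0,0,0,0,0,-1],[0,0,0,0,0,0,-1],[0,0,0,0,0,0,-1],[0,0,0,0,0,0,-1],[0,0,0,0,0,0,-1],[0,0,0,0,0,0,-1],[0,0,0,0,0,0,-1],[0,0,0,0,0,0,-1],[0,0,0,0,0,0,-1],[0,0,0,0,0,0,-1],[0,0,0,0,0,0,-1],[0,0,0,0,0,0,-1],[0,0,0,0,0,0,-1],[0,0,0,0,0,0,-1],[0,0,0,0,0,0,-1],[0,0,0,0,0,0,-1],[0,0,0,0,0,0,-1],[0,0,0,0,0,0,-1],[0,0,0,0,0,0,-1],[0,0,0,0,0,0,-1]])

```text
time_s: 17.6
ee_pos: [515.5, -224.3, 208.1]
ee_rot: [-179.6, -0.0, 7.5]
force: [0.2, 0.7, -9.0]
gripper_width: 13.7
gripper_force: 50.0
```

Emit:
carry_out(commands=[[0,0,0,0,0,0,-1],[0,0,0,0,0,0,-1],[0,0,0,0,0,0,-1],[0,0,0,0,0,0,-1],[0,0,0,0,0,0,-1],[0,0,0,0,0,0,-1],[0,0,0,0,0,0,-1],[0,0,0,0,0,0,-1],[0,0,0,0,0,0,-1],[0,0,0,0,0,0,-1],[0,0,0,0,0,0,-1],[0,0,0,0,0,0,-1],[0,0,0,0,0,0,-1]])

```text
time_s: 18.9
ee_pos: [515.5, -224.3, 208.1]
ee_rot: [-179.6, -0.0, 7.5]
force: [1.0, 0.2, -7.7]
gripper_width: 13.7
gripper_force: 50.0
```

```bash
python3 -c "
from h import *
look(9); s=state(); print(topx(cv2.imread('pics/top9.png'),s,90)); print(jarx(9,s))
a=cv2.imread('pics/side9.png');t=cv2.imread('pics/top9.png')
cv2.imwrite('pics/m9.png',np.hstack([crop(a,340,80,100,100,400,400),crop(t,420,130,120,120,400,400)]))
"
```

```text
18.9 pos [ 515.5 -224.3  208.1] rot [-1.7961e+02 -1.0000e-02  7.5000e+00] F [ 1.02  0.19 -7.71] T [-0.061  0.007  0.036] w 13.7
19.0 pos [ 515.4 -224.3  208.1] rot [-1.7961e+02 -1.0000e-02  7.4900e+00] F [ 0.66 -0.17 -8.2 ] T [-0.029  0.054  0.018] w 13.8
[-47, -18, -47, -47, -13, None, None, None, None, None, None, None, None, None, None, None, None, None, None]
(np.float64(-19.4), np.float64(-57.5), array([378.6, 152.8]), array([ 6. , 21.9]), 98)
```

View pics/m9.png

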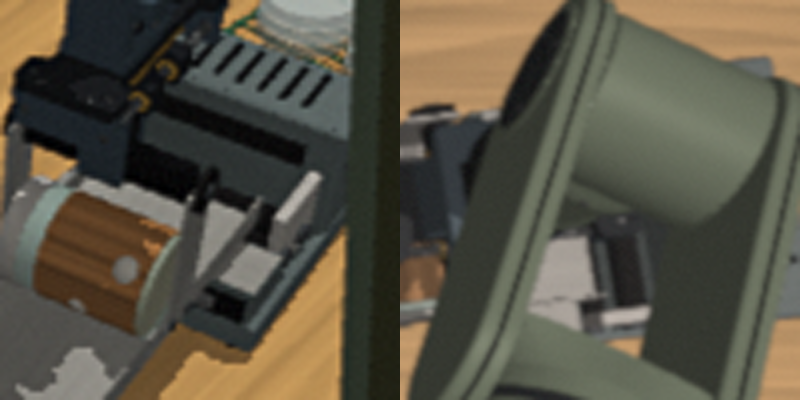

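The top panel shows the bright deck end at about u=598, which is full-frame column 479 at row 211. The dark roller lies beyond it. I'll measure the overlap past the ledge edge properly.

```bash
python3 - <<'E'
from h import *
a=np.radians(-82.5);ux=np.array([np.cos(a),np.sin(a)]);uy=np.array([-ux[1],ux[0]]);L=np.array([534.5,-368.3])
for k,z in((0,70.5),(9,92),(0,92)):
    t=cv2.imread(f'pics/top{k}.png').max(2)
    for y in(-60,-50,-40,-30):
        xs=np.arange(-24,30,2.);ps=np.float32([proj('top',[*(L+ux*x+uy*y),z]) for x in xs])
        print(k,z,y,cv2.remap(t,ps[:,0][None],ps[:,1][None],1).ravel())
E
```

```text
0 70.5 -60 [156 157 157 158 158 159 159 159 159 156 149 127  95  59  38  32  35  35
  35  36  37  40  48  60  66  68  66]
0 70.5 -50 [156 157 158 158 158 158 159 160 159 156 147 129  92  58  35  32  34  36
  38  36  36  37  46  56  66  70  65]
0 70.5 -40 [156 156 157 158 158 158 158 159 158 156 146 124  95  56  39  32  35  36
  37  37  35  38  44  56  63  67  64]
0 70.5 -30 [156 157 158 158 158 157 157 157 158 155 148 128  95  59  33  32  33  33
  35  36  37  37  45  56  66  69  66]
9 92 -60 [166 166 167 167 167 166 165 166 167 167 166 167 166 163 149 119  87  59
  59  65  73  72  64  50  34  32  32]
9 92 -50 [168 168 168 168 168 168 168 168 168 168 168 167 167 163 152 125  85  60
  54  67  73  73  66  49  36  29  31]
9 92 -40 [169 168 168 169 170 169 169 169 168 168 167 167 167 166 152 125  85  59
  54  63  71  70  63  48  33  29  30]
9 92 -30 [167 166 166 165 164 165 165 166 166 166 165 166 164 158 145 114  81  54
  55  64  72  73  64  50  35  30  30]
0 92 -60 [159 159 159 160 159 155 145 119  84  52  33  34  36  36  36  37  39  42
  54  63  68  68  60  47  32  28  28]
0 92 -50 [158 158 159 159 159 156 144 121  81  50  33  32  35  36  37  36  36  41
  51  62  68  69  60  44  32  26  28]
0 92 -40 [158 158 158 159 158 154 142 115  82  46  36  34  35  37  37  36  33  40
  50  60  67  65  58  47  34  29  28]
0 92 -30 [158 157 157 157 158 154 144 123  85  52  31  33  34  35  35  36  37  41
  50  60  68  70  60  46  32  28  29]
```

Emit:
carry_out(commands=[[0,0,0,0,-0.1,0.6,-1],[0,0,0,0,-0.2,2,-1],[0,0,0,0,-0.4,4,-1],[0,0,0,0,-0.7,6,-1],[0,0,0,0,-1,8,-1],[0,0,0,0,-1.3,10,-1],[0,0,0,0,-1.6,12,-1],[0,0,0,0,-1.8,14,-1],[0,0,0,0,-1.9,15.4,-1],[0,0,0,0,-2,16,-1],[0,0,0,0,-2,16,-1]])

```text
time_s: 20.1
ee_pos: [515.2, -222.2, 192.0]
ee_rot: [-179.6, -0.0, 7.5]
force: [-0.4, 0.1, -8.1]
gripper_width: 13.4
gripper_force: 50.0
```

```bash
python3 -c "
from h import *
look(10); s=state(); print(topx(cv2.imread('pics/top10.png'),s,74)); print(jarx(10,s))
"
```

```text
20.1 pos [ 515.2 -222.2  192. ] rot [-179.6   -0.     7.5] F [-0.4   0.12 -8.06] T [-0.043 -0.065  0.004] w 13.4
20.2 pos [ 515.3 -222.3  192.2] rot [-1.7961e+02 -2.0000e-02  7.4900e+00] F [ 0.92 -1.09 -8.13] T [-0.054 -0.001  0.018] w 13.8
[-47, -18, -19, -46, -14, None, None, None, None, None, None, None, None, None, None, None, None, None, None]
(np.float64(-24.4), np.float64(-58.7), array([377.1, 158.3]), array([ 6.1, 18.6]), 84)
```

Emit:
carry_out(commands=[[0.5,0,0,0,-0.1,0,-1],[1,0,0,0,-0.3,0,-1],[1.5,0,0,0,-0.4,0,-1],[2,0,0,0,-0.6,0,-1],[2.5,0,0,0,-0.7,0,-1],[2.5,0,0,0,-0.7,0,-1],[2.5,0,0,0,-0.7,0,-1],[2.5,0,0,0,-0.7,0,-1],[2.5,0,0,0,-0.7,0,-1]])

```text
time_s: 21.1
ee_pos: [515.2, -221.6, 192.2]
ee_rot: [-177.1, -0.0, 7.5]
force: [0.6, -1.1, -8.9]
gripper_width: 14.1
gripper_force: 50.0
```

```bash
python3 -c "
from h import *
look(11); s=state(); print(topx(cv2.imread('pics/top11.png'),s,74)); print(jarx(11,s))
"
```

```text
21.1 pos [ 515.2 -221.6  192.2] rot [-1.7713e+02 -2.0000e-02  7.5000e+00] F [ 0.64 -1.1  -8.91] T [-0.251  0.009  0.061] w 14.1
21.2 pos [ 515.2 -221.6  192.2] rot [-1.7713e+02 -2.0000e-02  7.5000e+00] F [-0.04 -1.34 -7.44] T [-0.228 -0.013 -0.049] w 13.8
[-27, -27, -27, -27, -7, None, None, None, None, None, None, None, None, None, None, None, None, None, None]
(np.float64(-8.9), np.float64(-56.8), array([378.9, 155.2]), array([ 4.4, 18.1]), 58)
```

Emit:
carry_out(commands=[[0,0,0,0,0,0,-1],[0,0,0,0,0,0,-1],[0,0,0,0,0,0,-1],[0,0,0,0,0,0,-1],[0,0,0,0,0,0,-1],[0,0,0,0,0,0,-1],[0,0,0,0,0,0,-1],[0,0,0,0,0,0,-1],[0,0,0,0,0,0,-1],[0,0,0,0,0,0,-1],[0,0,0,0,0,0,-1],[0,0,0,0,0,0,-1],[0,0,0,0,0,0,-1],[0,0,0,0,0,0,-1],[0,0,0,0,0,0,-1]])

```text
time_s: 22.7
ee_pos: [515.2, -221.2, 192.4]
ee_rot: [-177.1, -0.0, 7.5]
force: [-0.3, -0.9, -3.8]
gripper_width: 13.8
gripper_force: 50.0
```

```bash
python3 -c "
from h import *
look(12)
a=cv2.imread('pics/side12.png');t=cv2.imread('pics/top12.png')
cv2.imwrite('pics/m12.png',np.hstack([crop(a,330,60,120,120,400,400),crop(t,420,130,120,120,400,400)]))
"
```

```text
22.7 pos [ 515.2 -221.2  192.4] rot [-1.7708e+02 -4.0000e-02  7.4800e+00] F [-0.26 -0.86 -3.82] T [-0.189 -0.017 -0.041] w 13.8
22.8 pos [ 515.3 -221.2  192.4] rot [-1.7708e+02 -4.0000e-02  7.4900e+00] F [ 0.65  0.55 -2.75] T [-0.157  0.032  0.032] w 13.8
```

View pics/m12.png

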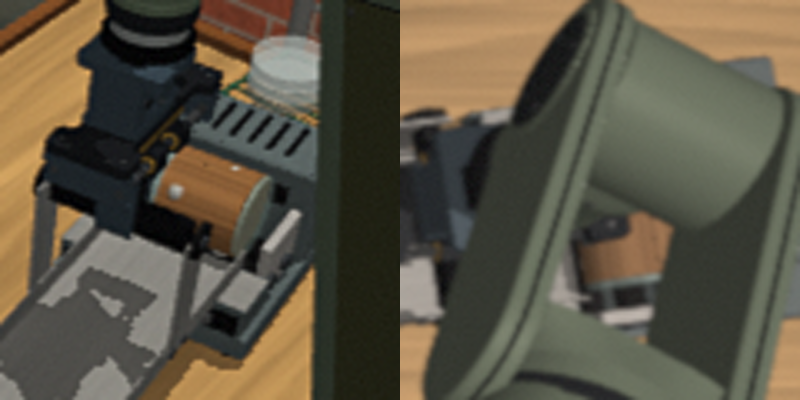

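The mosaic shows the jar lying between the rollers and the tray empty. I'll let it settle, ease the tray back, and check the jar position.

Emit:
carry_out(commands=[[0,0,0,0,0,0,-1],[0,0,0,0,0,0,-1],[0,0,0,0,0,0,-1],[0,0,0,0,0,0,-1],[0,0,0,0,0,0,-1],[0,0,0,0,0,0,-1],[0,0,0,0,-2,0,-1],[0,0,0,0,-5,0,-1],[0,0,0,0,-10,0,-1],[0,0,0,0,-16,-1,-1],[-0.5,0,0,0,-24,-3,-1],[-1,0,0,0,-34,-6,-1],[-1.5,0,0,0,-46,-10,-1],[-2,0,0,0,-60,-16,-1],[-2.5,0,0,0,-76,-22,-1],[-2.9,0,0,0,-92,-28,-1],[-2.9,0,0,0,-106,-30,-1],[-2.9,0,0,0,-116,-30,-1],[-2.9,0,0,0,-122,-30,-1],[-2.9,0,0,0,-124,-30,-1]])

```text
time_s: 24.8
ee_pos: [498.9, -99.6, 228.1]
ee_rot: [-180.0, 0.0, 7.5]
force: [-0.2, 0.3, -4.0]
gripper_width: 13.9
gripper_force: 50.0
```

```bash
python3 - <<'E'
from h import *
look(13)
# jar on rollers: brown centroid & pale face in side view, in roller frame at z=108.9
a=np.radians(-82.5);ux=np.array([np.cos(a),np.sin(a)]);uy=np.array([-ux[1],ux[0]]);L=np.array([534.5,-368.3])+32*ux
im=cv2.imread('pics/side13.png').astype(int);B,G,Rr=im[...,0],im[...,1],im[...,2]
q=[proj('side',[*(L+ux*x-uy*62.5),z]) for x in(-46,46) for z in(66,152)]
w=np.zeros(im.shape[:2],np.uint8);cv2.fillConvexPoly(w,cv2.convexHull(np.int32(q)),1)
m=((B<.905*G)&(abs(Rr-G)<.06*G)&(G>40)).astype(np.uint8)&w
c=max(cv2.findContours(m,0,1)[0],key=cv2.contourArea);e=cv2.fitEllipse(c);W=plane('side',e[0],108.9)[:2]-L
print('face',e,'roller x,y',W@ux,W@uy)
t=cv2.imread('pics/top13.png');s=cv2.imread('pics/side13.png')
cv2.imwrite('pics/m13.png',np.hstack([crop(s,300,60,160,160,400,400),crop(t,380,120,160,160,400,400)]))
E
```

```text
24.8 pos [498.9 -99.6 228.1] rot [-1.80e+02  2.00e-02  7.53e+00] F [-0.2  0.3 -4. ] T [0.048 0.049 0.011] w 13.9
24.9 pos [ 499.1 -100.3  228.1] rot [1.7999e+02 2.0000e-02 7.5000e+00] F [-0.16 -0.01 -2.66] T [-0.013  0.015  0.025] w 13.7
face ((404.8645935058594, 124.20603942871094), (4.778646469116211, 24.60566520690918), 21.889310836791992) roller x,y -1.4300294198304746 -56.48771279540455
```

View pics/m13.png

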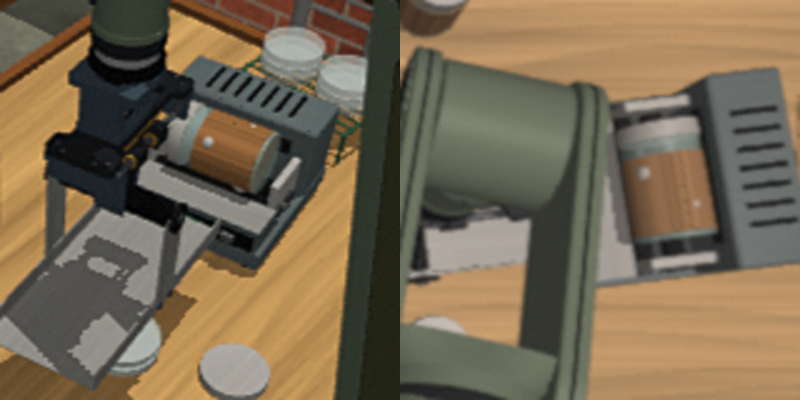

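The mosaic shows the jar seated between the rollers, with its face at side pixel (405,124), and the tray clear of it. I'll carry the tray back to its original spot.

```bash
python3 -c "
from h import *
plan(np.array([498.9,-99.8,228.1]),[180,0,7.5],[540.6,175.3,210],[180,0,-12.65],2)"
```

```text
[[-0.0, -0.0, 0.02, 0.1, -0.3, 0.0, -1], [0.0, -0.0, 0.17, 0.7, -2.3, 0.2, -1], [0.0, -0.0, 0.54, 2.1, -7.1, 0.5, -1], [0.0, -0.0, 1.17, 4.5, -15.5, 1.0, -1], [-0.0, -0.0, 2.09, 8.0, -27.7, 1.9, -1], [0.0, -0.0, 3.29, 12.6, -43.6, 3.0, -1], [0.0, -0.0, 4.74, 18.2, -62.9, 4.3, -1], [0.0, -0.0, 6.4, 24.5, -84.9, 5.7, -1], [-0.0, -0.0, 8.2, 31.4, -108.8, 7.4, -1], [-0.0, -0.0, 10.08, 38.6, -133.7, 9.0, -1], [0.0, -0.0, 11.95, 45.8, -158.5, 10.7, -1], [0.0, -0.0, 13.75, 52.7, -182.5, 12.4, -1], [-0.0, -0.0, 15.41, 59.1, -204.4, 13.8, -1], [0.0, -0.0, 16.86, 64.7, -223.7, 15.1, -1], [-0.0, -0.0, 18.06, 69.3, -239.6, 16.2, -1], [0.0, -0.0, 18.98, 72.8, -251.8, 17.1, -1], [0.0, -0.0, 19.61, 75.2, -260.2, 17.6, -1], [-0.0, -0.0, 19.98, 76.6, -265.0, 17.9, -1], [-0.0, -0.0, 20.13, 77.2, -267.0, 18.1, -1], [0.0, -0.0, 20.15, 77.3, -267.3, 18.1, -1]]
```

Emit:
carry_out(commands=[[0,0,0.2,0.7,-2.3,0.2,-1],[0,0,0.5,2,-7,0.5,-1],[0,0,1.2,4.5,-15.5,1,-1],[0,0,2.1,8,-27.7,2,-1],[0,0,3.3,12.6,-43.6,3,-1],[0,0,4.7,18,-63,4,-1],[0,0,6.4,24.5,-85,6,-1],[0,0,8.2,31,-109,7,-1],[0,0,10,38.6,-134,9,-1],[0,0,12,46,-158,11,-1],[0,0,13.8,53,-182,12,-1],[0,0,15.4,59,-204,14,-1],[0,0,16.9,65,-224,15,-1],[0,0,18,69,-240,16,-1],[0,0,19,73,-252,17,-1],[0,0,19.6,75,-260,18,-1],[0,0,20,76.6,-265,18,-1],[0,0,20.1,77,-267,18,-1]])

```text
time_s: 26.7
ee_pos: [540.7, 174.9, 210.2]
ee_rot: [180.0, -0.0, -12.6]
force: [-0.1, 0.2, -3.7]
gripper_width: 14.0
gripper_force: 50.0
```

Emit:
carry_out(commands=[[0,0,0,0,0,4,-1],[0,0,0,0,0,12,-1],[0,0,0,0,0,22,-1],[0,0,0,0,0,33,-1],[0,0,0,0,0,44,-1],[0,0,0,0,0,55,-1],[0,0,0,0,0,65,-1],[0,0,0,0,0,74,-1],[0,0,0,0,0,81,-1],[0,0,0,0,0,86,-1],[0,0,0,0,0,89,-1],[0,0,0,0,0,90,-1],[0,0,0,0,0,90,-1],[0,0,0,0,0,90,-1]])

```text
time_s: 28.1
ee_pos: [541.0, 174.6, 120.7]
ee_rot: [-180.0, -0.1, -12.6]
force: [-0.5, 0.4, -4.8]
gripper_width: 13.6
gripper_force: 50.0
```

```bash
python3 -c "
from h import *
look(14)"
```

```text
28.1 pos [541.  174.6 120.7] rot [-1.7998e+02 -6.0000e-02 -1.2610e+01] F [-0.46  0.43 -4.79] T [ 0.063  0.057 -0.004] w 13.6
28.2 pos [540.9 174.6 120.7] rot [-1.7998e+02 -5.0000e-02 -1.2600e+01] F [-1.09 -0.5  -5.2 ] T [ 0.02   0.037 -0.003] w 13.9
```

Emit:
carry_out(commands=[[0,0,0,0,0,0.8,-1],[0,0,0,0,0,1.6,-1],[0,0,0,0,0,2.4,-1],[0,0,0,0,0,2.4,-1],[0,0,0,0,0,2.4,-1]])

```text
time_s: 28.7
ee_pos: [540.7, 174.5, 117.9]
ee_rot: [180.0, -0.0, -12.6]
force: [-0.5, 0.1, -3.4]
gripper_width: 13.6
gripper_force: 50.0
```

Emit:
carry_out(commands=[[0,0,0,0,0,0.5,-1],[0,0,0,0,0,0.8,-1],[0,0,0,0,0,0.8,-1],[0,0,0,0,0,0.8,-1]])

```text
time_s: 29.1
ee_pos: [540.7, 174.5, 117.9]
ee_rot: [-180.0, -0.0, -12.6]
force: [-3.4, -1.1, 6.1]
gripper_width: 13.8
gripper_force: 50.0
```

```bash
python3 -c "
from h import *
look(15)"
```

```text
29.1 pos [540.7 174.5 117.9] rot [-1.7998e+02 -4.0000e-02 -1.2610e+01] F [-3.36 -1.12  6.14] T [-0.134  0.532  0.004] w 13.8
29.2 pos [540.7 174.5 117.8] rot [-1.7999e+02 -4.0000e-02 -1.2610e+01] F [-2.97 -0.4   5.26] T [-0.127  0.593  0.021] w 13.8
```

On the bench. Releasing and rising.

Emit:
carry_out(commands=[[0,0,0,0,0,-0.5,-0.9],[0,0,0,0,0,-0.5,-0.6],[0,0,0,0,0,-0.5,-0.3],[0,0,0,0,0,-0.5,0],[0,0,0,0,0,-0.5,0.5],[0,0,0,0,0,-0.5,1],[0,0,0,0,0,-0.5,1],[0,0,0,0,0,-0.5,1],[0,0,0,0,0,-5,1],[0,0,0,0,0,-15,1],[0,0,0,0,0,-30,1],[0,0,0,0,0,-50,1],[0,0,0,0,0,-75,1],[0,0,0,0,0,-100,1],[0,0,0,0,0,-125,1],[0,0,0,0,0,-140,1],[0,0,0,0,0,-140,1],[0,0,0,0,0,-140,1]])

```text
time_s: 31.0
ee_pos: [540.5, 174.5, 257.3]
ee_rot: [-180.0, -0.0, -12.6]
force: [0.1, -0.2, 0.2]
gripper_width: 90.9
gripper_force: 0.0
```

```bash
python3 -c "
from h import *
look(16)
a=cv2.imread('pics/side16.png');t=cv2.imread('pics/top16.png')
cv2.imwrite('pics/m16.png',np.hstack([crop(a,200,60,260,230,400,354),crop(t,210,80,350,260,400,354)]))"
```

```text
31.0 pos [540.5 174.5 257.3] rot [-1.7999e+02 -3.0000e-02 -1.2610e+01] F [ 0.11 -0.16  0.17] T [ 0.067  0.04  -0.029] w 90.9
31.1 pos [540.  174.3 256.1] rot [ 1.7994e+02  1.0000e-01 -1.2610e+01] F [-0.48 -0.06 -0.46] T [ 0.024 -0.008 -0.022] w 90.9
```

View pics/m16.png

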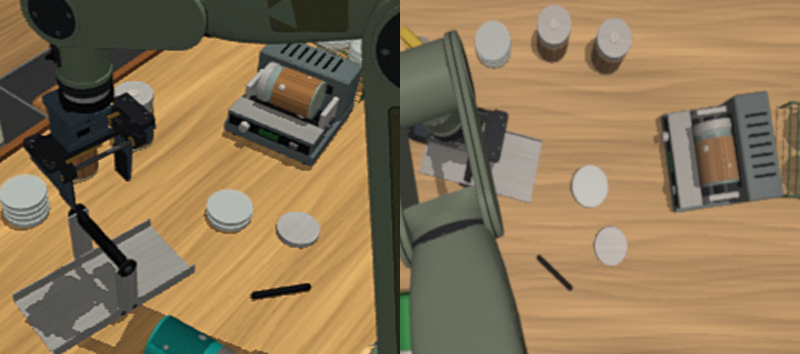

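The picture shows the jar between the rollers at about (292,88). The empty tray is flat on the bench at about (105,275) and released, and everything else is where it was.

```bash
python3 -c "
from workcell import workorder
print(workorder.job_done())"
```

```text
the job is handed in; nothing more can be done
None
```

The job is handed in at about 31 s: the jar rests between the two rollers, the empty tray is flat on the bench and released, and nothing else appears to have moved in the last picture; handing in returned no verdict.

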